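Tamp the ceramic balls level in the trough

TASK

The ceramic balls in the steel trough are heaped up: pack them down into one level layer with the hand tamper. Lift the tamper out of its slanted rest, stand it upright on its foot on the clear bench and let go, then take it again from above by the upright handle and press its foot down on the two balls that stand proud until no ball is left sitting on others. Finally stand the tamper upright on its foot on the bench again and let go; keep all balls in the trough and off the fingers, and leave the note block, timer and dropper bottle where they are.

Things in the scene. Friction and masses are not known exactly. Their poses are not given: they have to be found in the camera images.
- trough: Open steel trough, fixed to the bench; inside 184 mm along x, 116 along y, walls 5 mm; lips stick out 11 mm at the short ends. Origin: centre of the underside, z up; floor at z = 8 mm, rim bead's top at 78 mm. At the start six balls stand in a loose 3 x 2 block in the middle (50 mm apart in x and y) and two sit on top in the hollows near x = -25 and +25 mm, y = 0.
- tamper_rest: Aluminium rest, fixed to the bench; base plate 130 (x) x 76 (y) x 8 mm, 95 mm high. Origin on the bench near the base's centre, z up. It holds the tamper at 45 degrees, foot low at -x, handle rising to +x. The handle lies on a 14 mm wide rail; side cheeks end 60 mm up from the foot's underside, beyond them the handle's sides are free; two low ears flank the foot. It lifts out straight up.
- tamper: Hand tamper, 125 mm long, 0.22 kg: round white plastic foot plate, diameter 64, 12 mm thick; steel ferrule (diameter 29) to 18 mm, then a wooden handle of square section, 24 x 24 mm with rounded edges, sides facing its x and y, to 125 mm. Origin: centre of the foot's flat underside, z along the handle to its top; centre of mass about 45 mm up. Starts slanted in the rest, y level; stands by itself.
- tamper_top (a point): Centre of the top end of the tamper's handle, 125 mm from the underside of the foot.
- ball_1: White glazed ceramic ball, 42 mm across, with two flat ends (23 mm wide, 43 mm apart along its z). Origin at its centre, 29.5 mm above the trough's origin when it stands on the floor. Starts on the trough's floor.
- ball_2: White glazed ceramic ball, 42 mm across, with two flat ends (23 mm wide, 43 mm apart along its z). Origin at its centre, 29.5 mm above the trough's origin when it stands on the floor. Starts on the trough's floor.
- ball_3: White glazed ceramic ball, 42 mm across, with two flat ends (23 mm wide, 43 mm apart along its z). Origin at its centre, 29.5 mm above the trough's origin when it stands on the floor. Starts on the trough's floor.
- ball_4: White glazed ceramic ball, 42 mm across, with two flat ends (23 mm wide, 43 mm apart along its z). Origin at its centre, 29.5 mm above the trough's origin when it stands on the floor. Starts on the trough's floor.
- ball_5: White glazed ceramic ball, 42 mm across, with two flat ends (23 mm wide, 43 mm apart along its z). Origin at its centre, 29.5 mm above the trough's origin when it stands on the floor. Starts on the trough's floor.
- ball_6: White glazed ceramic ball, 42 mm across, with two flat ends (23 mm wide, 43 mm apart along its z). Origin at its centre, 29.5 mm above the trough's origin when it stands on the floor. Starts on the trough's floor.
- ball_7: White glazed ceramic ball, 42 mm across, with two flat ends (23 mm wide, 43 mm apart along its z). Origin at its centre, 29.5 mm above the trough's origin when it stands on the floor. Starts on top of four others, about 22 mm higher; pressed straight down with 5 to 20 N it wedges those under it apart and sinks to the floor.
- ball_8: White glazed ceramic ball, 42 mm across, with two flat ends (23 mm wide, 43 mm apart along its z). Origin at its centre, 29.5 mm above the trough's origin when it stands on the floor. Starts on top of four others, about 22 mm higher; pressed straight down with 5 to 20 N it wedges those under it apart and sinks to the floor.
- note_block: Block of yellow notes, 71 x 71 x 10 mm; bystander. Origin at the centre of its underside.
- timer: Small flat bench timer, 66 x 62 x 21 mm; bystander. Origin at the centre of its underside.
- reagent_bottle: Amber dropper bottle with black cap, diameter 32 mm, 96 mm high; bystander. Origin at the centre of its underside.
Things that resemble listed ones, but are neither listed nor needed, are in the scene too. Leave any pink or purple look-alike of the tamper_rest alone.

How it is judged:
By the outcome, as a careful person would: the job done as asked, in the order asked, and still so for the second after the job is handed in, with the robot touching nothing.
It also fails if it takes over 61 s, if anything falls off the work surface, if the arm or the gripper's body presses on something with over 40 N, if the wrist force passes 120 N, or if a joint passes its speed limit or range.

ROBOT

A 6-joint arm with a two-finger parallel gripper is mounted at the origin on a cart in front of the work surface, level with it; the furniture and walls round the work are solid. World frame = base frame: x ahead of the robot, y to its left, z up, the work surface at z = 0. Lengths are in m, angles in rad, forces in N, time in s.
With the tool pointing down it reaches from about 0.225 to 0.725 m from the base axis. Payload 3.1 kg.
Tool frame: the origin (TCP) lies at the very end of the fingers, on their centre line; the grasp point (between the pads) lies 19 mm behind it; y points along the fingers, z is the direction in which the jaws open and shut, and the axes are right-handed (so a half turn about y gives the same grasp; the last joint's range is limited). The gripper opens to 85 mm and grips with 20 to 120 N. Pads are 22 mm wide; open, the fingers measure 114 mm over their backs; the gripper's body (76 mm by 85 mm) begins 54 mm behind the grasp point. The pads swing forward as they close: fully open they stand 13 mm farther back than shut.
Start: joints at [-1.407, 0.048, 0.099, 1.622, 0, 1.443], TCP at [0.151, -0.503, 0.231] pointing down, gripper open.
Joint ranges: [-2.91, 2.91], [-0.99, 1.94], [-1.21, 1.42], [-2.12, 2.29], [-1.49, 1.47], [-3.14, 3.14]. Speed limits (rad/s): [2.79, 2.79, 3.14, 3.14, 3.14, 3.14].

INTERFACE

Orientations are given as a 3x3 rotation matrix whose columns are the frame's x, y, z axes.
In Python, from plant import monitor, viewer, ticket, nets gives the robot as it stands.
- The arm moves only by the tool carry_out, never from a script. Its argument "rows" is a list of rows, each a list of 6 numbers: the shift along the tool's x, y, z in mm, then the turn, a rotation vector about the tool's x, y, z in degrees. In form: [[dx, dy, dz, wx, wy, wz], ...]. A call has 1 to 10 rows; each row is the pose to reach, as a shift and turn from the pose measured when the call began, along the tool's axes at that moment; what a row does not reach only later rows make up. A row lasts 1/8 s, in which the tool goes at most 62.5 mm and 10.7 degrees, less where a joint would pass 70% of its speed; a pose out of reach is approached as far as the arm can. A call with a gripper value outside its range is refused whole. "grip" is the opening, from 0 (shut) to 1 (fully open), set as the call begins (left out, the last holds). The fingers move at their own pace and stop on an object; "newtons" is the grip in N (left out, the last holds). Time passes only in rows, so rows that repeat a pose let the fingers close. It gives the time, the measured TCP pose, the force and the opening at its end, in the units of the state.
- monitor.read_state(): the state, without advancing time (a new reading comes with each control period).
- viewer.camera(name): name is "side" or "top" or "wrist"; returns a dict with "frame" (400x640x3 uint8, blue, green, red), "intrinsics" (3x3 intrinsics, pixels), "rvec" (rotation vector, rad) and "tvec" (3), from world to camera coordinates, as OpenCV has them; the wrist camera has in their place "T_tool_cam" (4x4, takes a point from camera to tool coordinates, whose origin is the TCP and whose axes are the tool frame's). Camera axes: x right, y down, z forward; pixel columns grow to the right and rows downward; lengths in m; the calibration is good to about 2 mm. The wrist camera is an equidistant fisheye: a pixel r from the principal point sees the ray r / f radians off the axis. A picture is of the moment at which its call begins: read the wrist's pose just before it. There is no depth.
- ticket.sign_off(): hands the job in, once; it reports no verdict.
Trained networks look in a picture, given as the dict that the camera call returned (one of the last four; its "shot" number tells which), for a name from the list of things; names that differ only in an ending like _2 or _b are one class to them, and where a whole thing is asked for, a point or a joint stands for the part that bears it (a point fixed in the world has none). Each returns a list of dicts, best first, with "conf" (0 to 1); they miss things now and then, are a little off and sometimes report something else, mostly with a low value. They report only what shows in the picture. A call takes as long as a camera call. They do not tell look-alikes from the thing itself.
- nets.recognise(label, picture): "xyz" ([x, y, z] in m, in the coordinates of the camera as it stood for that picture, good to about 4 mm: the middle of the surface that is visible of it).
- nets.pinpoint(label, picture): "xyz" ([x, y, z] in m, in the coordinates of the camera as it stood for that picture, good to about 4 mm: a listed point, or the origin of a listed thing).
The state is a dict: "clock": time; "q": joint angles; "qd": joint speeds; "joint_efforts": joint torques, N m; "tool_pos": TCP position; "eef_rot": TCP orientation; "contact_force": force on the tool from outside, world axes, zero at the start; "torque": the same for the moment, N m; "width": finger opening in m.
Only numpy, scipy, OpenCV 4.12 (cv2) and the standard library are available. Lean on these libraries where they do the work, as an engineer would, in place of code of your own. Each camera call takes 0.05 s, during which the arm holds its last target.

## Working session

There is one attempt and no reset: what is moved stays moved. The work goes in short steps, Python scripts to look and compute and a tool call to move; the robot and the scene stay as the last step left them, time stands still between calls to the robot, and variables do not carry over. Pictures are saved under pics/ and viewed, and the job is handed in when it is done.

Besides the shell and the picture viewer there is one more tool, called after "Call:" by a JSON object that holds its "op" and its "data". carry_out: Moves the arm, as the interface text tells. Its arguments: {"type":"object","properties":{"rows":{"type":"array","items":{"type":"array","items":{"type":"number"}}},"grip":{"type":"number"},"newtons":{"type":"number"}},"required":["rows"]}

```bash
ls; mkdir -p pics
cat > h.py <<'E'
import numpy as np, cv2
from plant import monitor, viewer, ticket, nets
def T_wc(p,st=None):
    if 'T_tool_cam' in p and p['T_tool_cam'] is not None:
        T=np.eye(4);T[:3,:3]=np.array(st['eef_rot']);T[:3,3]=st['tool_pos'];return T@np.array(p['T_tool_cam'])
    R=cv2.Rodrigues(np.array(p['rvec'],float))[0];T=np.eye(4);T[:3,:3]=R.T;T[:3,3]=-R.T@np.array(p['tvec']).ravel();return T
def look(name,fn=None):
    st=monitor.read_state();p=viewer.camera(name)
    if fn: cv2.imwrite('pics/'+fn,p['frame'])
    return p,T_wc(p,st)
def w(T,x): return np.round(T[:3,:3]@np.array(x)+T[:3,3],4)
E
python3 - <<'E'
from h import *
s=monitor.read_state();print({k:np.round(v,3).tolist() for k,v in s.items()})
for c in ['top','side']:
    p,T=look(c,c+'0.png');print(c,T.round(3).tolist(),p['intrinsics'])
    for l in ['trough','tamper_rest','tamper','tamper_top','ball_1','note_block','timer','reagent_bottle']:
        print(l,[(w(T,d['xyz']).tolist(),round(d['conf'],2)) for d in nets.pinpoint(l,p)])
E
```

```text
pics
{'clock': 0.0, 'q': [-1.407, 0.049, 0.098, 1.622, 0.0, 1.443], 'qd': [0.002, -0.001, -0.0, 0.001, -0.001, 0.001], 'joint_efforts': [0.001, -33.878, 32.001, 0.02, -0.0, 0.0], 'tool_pos': [0.151, -0.502, 0.23], 'eef_rot': [[-0.958, -0.0, 0.288], [-0.288, 0.002, -0.958], [-0.0, -1.0, -0.002]], 'contact_force': [0.166, 0.013, 0.874], 'torque': [-0.027, 0.004, -0.006], 'width': 0.086}
top [[0.007, -0.992, 0.128, 0.399], [-1.0, -0.005, 0.021, 0.055], [-0.02, -0.128, -0.992, 1.121], [0.0, 0.0, 0.0, 1.0]] [[431.22096011   0.         320.25504364]
 [  0.         431.22096011 206.17708786]
 [  0.           0.           1.        ]]
trough [([0.5726, -0.1811, 0.0008], 0.7)]
tamper_rest [([0.5402, 0.1689, 0.003], 0.89), ([0.371, 0.2732, -0.0029], 0.86), ([0.725, 0.1901, 0.0006], 0.77)]
tamper [([0.4914, 0.1603, 0.0383], 0.69)]
tamper_top [([0.5863, 0.1799, 0.1252], 0.85), ([0.5978, -0.19, 0.0515], 0.71)]
ball_1 [([0.5319, -0.1438, 0.0292], 0.76), ([0.6259, -0.1674, 0.0286], 0.74), ([0.593, -0.1852, 0.0508], 0.71), ([0.5171, -0.195, 0.0316], 0.65), ([0.6094, -0.2171, 0.027], 0.64), ([0.5458,
[... 378 characters left out ...]
      320.5380369 ]
 [  0.         494.48263194 196.24878906]
 [  0.           0.           1.        ]]
trough [([0.5767, -0.1744, -0.0023], 0.82)]
tamper_rest [([0.5406, 0.175, 0.0028], 0.86), ([0.3695, 0.2765, 0.0004], 0.75), ([0.7239, 0.1895, -0.0027], 0.61)]
tamper [([0.4957, 0.163, 0.0395], 0.8)]
tamper_top [([0.5851, 0.1817, 0.1223], 0.7), ([0.5653, -0.2007, 0.0278], 0.16)]
ball_1 [([0.552, -0.1739, 0.0568], 0.51), ([0.5694, -0.2023, 0.0292], 0.43), ([0.616, -0.2129, 0.0264], 0.41), ([0.5977, -0.185, 0.0511], 0.4)]
note_block [([0.7148, 0.0119, -0.0007], 0.44)]
timer [([0.3625, 0.0261, -0.0022], 0.58)]
reagent_bottle [([0.5759, -0.1773, -0.0024], 0.6), ([0.65, 0.3699, -0.0021], 0.46)]
```

View pics/top0.png

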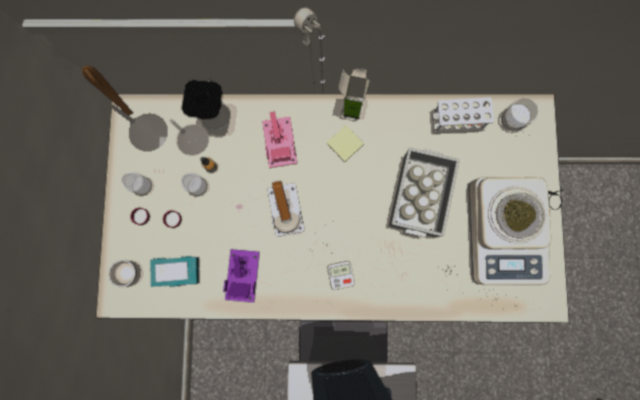

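View pics/side0.png

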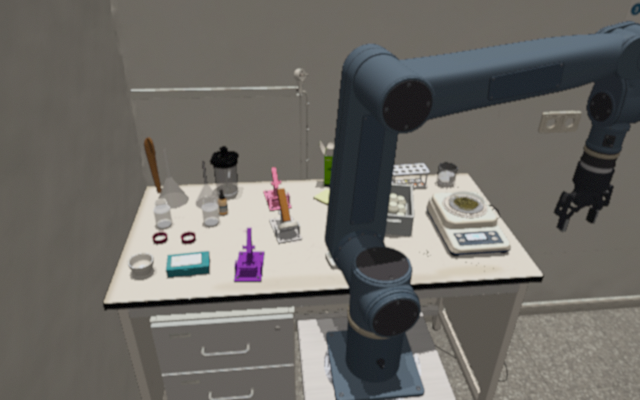

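```bash
cat >> h.py <<'E'
from scipy.spatial.transform import Rotation as Ro
def go(pos,R=None,st=None):
    st=st or monitor.read_state();R0=np.array(st['eef_rot']);p0=np.array(st['tool_pos'])
    d=R0.T@(np.array(pos)-p0)*1000; r=np.zeros(3) if R is None else Ro.from_matrix(R0.T@R).as_rotvec(degrees=True)
    print('shift',d.round(1),'rot',r.round(1));return d,r
def Rt(yd,zd):
    y=np.array(yd,float);y/=np.linalg.norm(y);z=np.array(zd,float);z-=y*(z@y);z/=np.linalg.norm(z);return np.c_[np.cross(y,z),y,z]
E
python3 - <<'E'
from h import *
a=np.radians(12)
go([0.50,0.165,0.26],Rt([0,0,-1],[-np.sin(a),np.cos(a),0]))
p=viewer.camera('wrist');print(np.round(p['T_tool_cam'],3),p['intrinsics'])
E
```

```text
shift [-526.3  -28.7 -539.2] rot [  -0.  -175.3    0. ]
[[ 0.     0.958  0.288 -0.073]
 [ 0.    -0.288  0.958 -0.143]
 [ 1.    -0.    -0.     0.   ]
 [ 0.     0.     0.     1.   ]] [[309.70691629   0.         310.74085803]
 [  0.         309.70691629 199.1203177 ]
 [  0.           0.           1.        ]]
```

Call:
{"op": "carry_out", "data": {"rows": [[-10,-60,-10,0,-10,0],[-50,-110,-50,0,-20,0],[-95,-120,-95,0,-30,0],[-135,-120,-135,0,-40,0],[-175,-120,-180,0,-50,0],[-220,-120,-220,0,-60,0],[-260,-120,-265,0,-70,0],[-300,-110,-305,0,-80,0],[-340,-100,-350,0,-90,0],[-385,-90,-395,0,-100,0]], "grip": 1}}

```text
clock: 2.2
tool_pos: [0.4058, -0.0136, 0.3218]
eef_rot: [[0.455, 0.002, 0.891], [-0.891, -0.001, 0.455], [0.002, -1.0, 0.001]]
contact_force: [0.8, -1.0, -0.1]
width: 0.0854
```

Run:
```python
from h import *
a=np.radians(12)
s=monitor.read_state();print(s['clock'],np.round(s['tool_pos'],3),np.round(s['q'],2))
go([0.50,0.165,0.26],Rt([0,0,-1],[-np.sin(a),np.cos(a),0]))
```

```text
2.2 [ 0.406 -0.014  0.322] [-0.2  -0.21  0.04  1.82 -0.    0.9 ]
shift [-116.4   61.8  165. ] rot [ -0.  -75.    0.1]
```

Call:
{"op": "carry_out", "data": {"rows": [[-15,8,20,0,-10,0],[-35,18,45,0,-20,0],[-50,26,70,0,-30,0],[-70,35,95,0,-40,0],[-85,45,120,0,-50,0],[-100,55,145,0,-60,0],[-116,62,165,0,-70,0],[-116,62,165,0,-75,0],[-116,62,165,0,-75,0]]}}

```text
clock: 3.32
tool_pos: [0.5001, 0.165, 0.2595]
eef_rot: [[0.978, 0.001, -0.208], [0.208, -0.001, 0.978], [0.001, -1.0, -0.001]]
contact_force: [0.0, -0.8, -0.5]
width: 0.085
```

Run:
```python
from h import *
s=monitor.read_state();print(s['clock'],np.round(s['tool_pos'],3),np.round(s['q'],2))
for c in ['wrist','top']:
    p,T=look(c,c+'1.png')
    for l in ['tamper_rest','tamper','tamper_top']:
        print(c,l,[(w(T,d['xyz']).tolist(),round(d['conf'],2)) for d in nets.pinpoint(l,p)[:3]])
```

```text
3.325 [0.5   0.165 0.26 ] [ 0.19  0.06  0.17  1.68 -0.   -0.02]
wrist tamper_rest [([0.7249, 0.1925, -0.0017], 0.72), ([0.5414, 0.1723, -0.0031], 0.68), ([0.3759, 0.2789, 0.0019], 0.63)]
wrist tamper [([0.4972, 0.1608, 0.0339], 0.93), ([0.571, -0.2057, 0.0325], 0.74)]
wrist tamper_top [([0.5846, 0.1804, 0.1268], 0.56), ([0.581, -0.1521, 0.0312], 0.41)]
top tamper_rest [([0.7214, 0.1876, 0.0006], 0.97), ([0.5285, -0.144, 0.0296], 0.56), ([0.5417, 0.172, 0.0032], 0.54)]
top tamper [([0.4956, 0.1642, 0.0387], 0.84), ([0.5865, 0.1815, 0.1236], 0.29)]
top tamper_top [([0.5844, 0.1795, 0.1245], 0.55)]
```

View pics/wrist1.png

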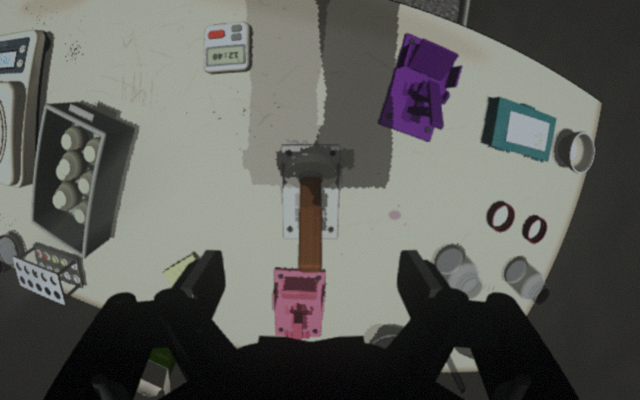

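Call:
{"op": "carry_out", "data": {"rows": [[30,30,0,0,0,0],[62,60,0,0,0,0],[62,100,0,0,0,0],[62,130,0,0,0,0],[62,155,0,0,0,0],[62,173,0,0,0,0],[62,173,0,0,0,0]]}}

```text
clock: 4.6
tool_pos: [0.5599, 0.1769, 0.0854]
eef_rot: [[0.978, -0.001, -0.208], [0.208, -0.001, 0.978], [-0.002, -1.0, -0.001]]
contact_force: [-0.1, -0.3, 0.1]
width: 0.0851
```

Run:
```python
from h import *
p,T=look('wrist','wrist2.png')
```

```text
(no output)
```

View pics/wrist2.png

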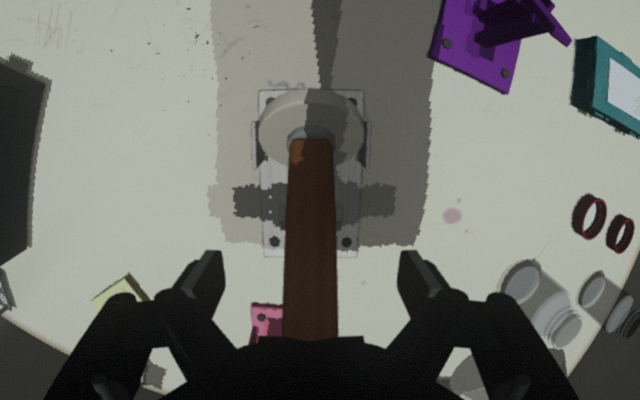

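The handle (column ≈311) is centred between the fingers (tips at ≈215 and ≈405). Closing.

Call:
{"op": "carry_out", "data": {"rows": [[0,0,0,0,0,0],[0,0,0,0,0,0],[0,0,0,0,0,0],[0,0,0,0,0,0],[0,0,0,0,0,0],[0,0,0,0,0,0]], "grip": 0, "newtons": 60}}

```text
clock: 5.4
tool_pos: [0.5613, 0.1772, 0.0878]
eef_rot: [[0.978, 0.003, -0.208], [0.208, -0.001, 0.978], [0.002, -1.0, -0.001]]
contact_force: [-0.6, -0.1, 4.5]
width: 0.023
```

Call:
{"op": "carry_out", "data": {"rows": [[0,-15,0,0,0,0],[0,-40,0,0,0,0],[0,-75,0,0,0,0],[0,-105,0,0,0,0],[0,-130,0,0,0,0],[0,-130,0,0,0,0]]}}

```text
clock: 6.15
tool_pos: [0.5623, 0.1776, 0.2203]
eef_rot: [[0.978, 0.007, -0.208], [0.208, 0.0, 0.978], [0.007, -1.0, -0.001]]
contact_force: [0.9, -0.1, -2.8]
width: 0.0233
```

Run:
```python
from h import *
p,T=look('wrist','wrist3.png')
for l in ['tamper','tamper_top']:
    print(l,[(w(T,d['xyz']).tolist(),round(d['conf'],2)) for d in nets.pinpoint(l,p)[:3]])
p,T=look('side','side3.png')
for l in ['tamper','tamper_top']:
    print(l,[(w(T,d['xyz']).tolist(),round(d['conf'],2)) for d in nets.pinpoint(l,p)[:3]])
print(monitor.read_state()['tool_pos'])
```

```text
tamper []
tamper_top [([0.586, 0.1817, 0.2591], 0.83), ([0.5762, -0.1768, 0.0032], 0.28)]
tamper []
tamper_top []
[0.56007503 0.17708395 0.21577984]
```

View pics/wrist3.png

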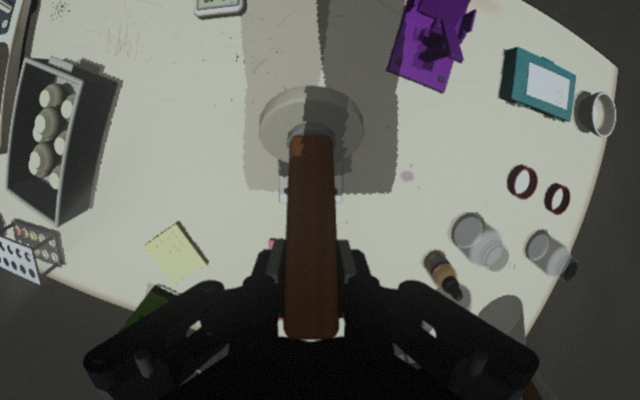

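View pics/side3.png

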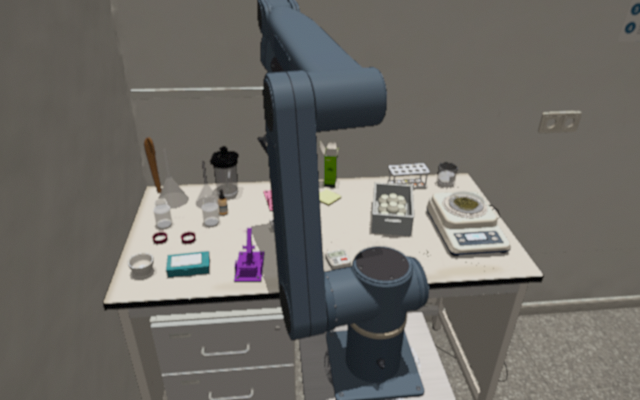

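Run:
```python
from h import *
print(monitor.read_state()['tool_pos'],monitor.read_state()['eef_rot'])
c=.70711
d,r=go([0.5534,0.02,0.0836+0.09],Rt([c,0,-c],[0,1,0]))
d,r=go([0.5534,0.02,0.0836+0.012],Rt([c,0,-c],[0,1,0]))
```

```text
[0.56007503 0.17708395 0.21577984] [[ 9.78194014e-01 -8.25611287e-04 -2.07691574e-01]
 [ 2.07690362e-01 -1.35309874e-03  9.78193684e-01]
 [-1.08863495e-03 -9.99998744e-01 -1.15212158e-03]]
shift [ -39.1   42.4 -152.2] rot [ -4.6  11.4 -44.9]
shift [ -39.   120.4 -152.1] rot [ -4.6  11.4 -44.9]
```

Call:
{"op": "carry_out", "data": {"rows": [[-5,0,-15,-1,2,-8],[-10,0,-45,-2,4,-17],[-20,10,-80,-3,7,-26],[-30,25,-115,-4,9,-35],[-39,42,-145,-4.6,11.4,-43],[-39,60,-152,-4.6,11.4,-44.9],[-39,80,-152,-4.6,11.4,-44.9],[-39,100,-152,-4.6,11.4,-44.9],[-39,115,-152,-4.6,11.4,-44.9],[-39,115,-152,-4.6,11.4,-44.9]]}}

```text
clock: 7.7
tool_pos: [0.5512, 0.0205, 0.0968]
eef_rot: [[0.712, 0.703, -0.0], [-0.001, 0.001, 1.0], [0.703, -0.712, 0.002]]
contact_force: [0.5, 1.1, -2.1]
width: 0.023
```

Run:
```python
from h import *
p,T=look('wrist','wrist4.png');print(T.round(3).tolist())
for l in ['tamper','tamper_top']:
    print(l,[(w(T,d['xyz']).tolist(),round(d['conf'],2)) for d in nets.pinpoint(l,p)[:3]])
p,T=look('top','top4.png')
for l in ['tamper','tamper_top']:
    print(l,[(w(T,d['xyz']).tolist(),round(d['conf'],2)) for d in nets.pinpoint(l,p)[:3]])
s=monitor.read_state();print(s['tool_pos'],s['eef_rot'],s['q'],s['contact_force'])
```

```text
[[0.0, 0.479, 0.878, 0.399], [1.0, -0.002, 0.001, 0.02], [0.002, 0.878, -0.479, 0.147], [0.0, 0.0, 0.0, 1.0]]
tamper [([0.5414, 0.0197, 0.0124], 0.9)]
tamper_top [([0.5431, 0.0161, 0.1428], 0.86)]
tamper [([0.5307, -0.1436, 0.0303], 0.66), ([0.5365, 0.0196, 0.024], 0.49)]
tamper_top [([0.5474, 0.0205, 0.147], 0.56), ([0.5943, -0.1914, 0.0534], 0.39)]
[0.55428562 0.02008011 0.1028057 ] [[ 7.05355002e-01  7.08854184e-01 -2.59236055e-04]
 [-5.79439300e-05  4.23369261e-04  9.99999909e-01]
 [ 7.08854229e-01 -7.05354922e-01  3.39699423e-04]] [-0.14304907 -0.68709291 -0.9693602   0.50583282  0.10164946 -0.10119333] [-0.07262218  0.96207809 -2.78865244]
```

View pics/wrist4.png

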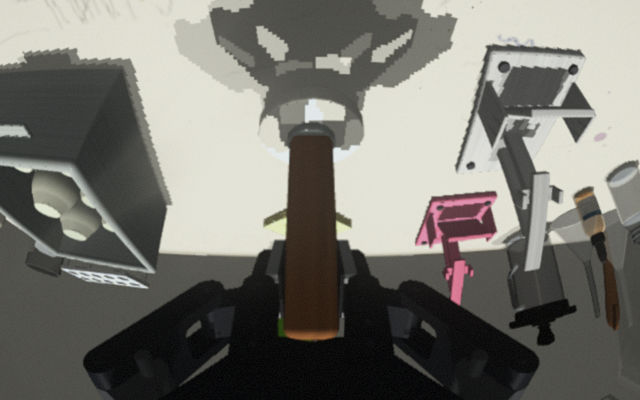

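View pics/top4.png

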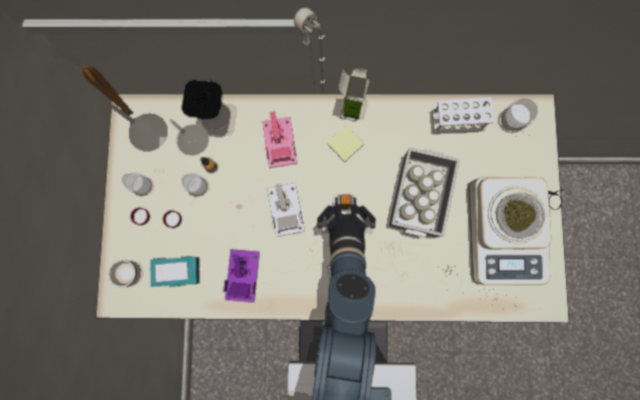

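Call:
{"op": "carry_out", "data": {"rows": [[-4,4,0,0,0,0],[-7,7,0,0,0,0],[-9,9,0,0,0,0],[-9,9,0,0,0,0]]}}

```text
clock: 8.5
tool_pos: [0.5538, 0.0202, 0.089]
eef_rot: [[0.706, 0.708, -0.0], [-0.0, 0.001, 1.0], [0.708, -0.706, 0.001]]
contact_force: [0.1, 0.4, -3.4]
width: 0.0229
```

Call:
{"op": "carry_out", "data": {"rows": [[-1.5,1.5,0,0,0,0],[-3,3,0,0,0,0],[-4,4,0,0,0,0],[-4,4,0,0,0,0]]}}

```text
clock: 9.0
tool_pos: [0.5537, 0.0202, 0.0831]
eef_rot: [[0.707, 0.708, -0.0], [-0.0, 0.001, 1.0], [0.708, -0.707, 0.001]]
contact_force: [0.1, 0.1, -2.0]
width: 0.0226
```

Call:
{"op": "carry_out", "data": {"rows": [[-1,1,0,0,0,0],[-2,2,0,0,0,0],[-2,2,0,0,0,0]]}}

```text
clock: 9.38
tool_pos: [0.5549, 0.0201, 0.0822]
eef_rot: [[0.704, 0.71, -0.001], [0.0, 0.001, 1.0], [0.71, -0.704, 0.0]]
contact_force: [0.3, 0.6, 1.5]
width: 0.023
```

Run:
```python
from h import *
p,T=look('wrist','wrist5.png')
for l in ['tamper','tamper_top']:
    print(l,[(w(T,d['xyz']).tolist(),round(d['conf'],2)) for d in nets.pinpoint(l,p)[:3]])
s=monitor.read_state();print(s['tool_pos'],s['torque'],s['contact_force'])
```

```text
tamper [([0.5425, 0.0215, 0.0001], 0.64)]
tamper_top [([0.5457, 0.0166, 0.1238], 0.81)]
[0.55490785 0.02015525 0.08227339] [0.03185917 0.41414759 0.04676699] [0.44402512 0.51622039 2.90041186]
```

View pics/wrist5.png

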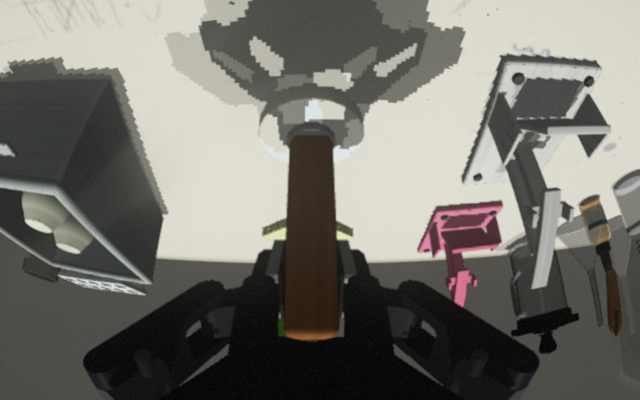

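Call:
{"op": "carry_out", "data": {"rows": [[0,0,0,0,0,0],[0,0,0,0,0,0],[0,0,0,0,0,0],[0,0,0,0,0,0],[0,0,0,0,0,0]], "grip": 1}}

```text
clock: 10.15
tool_pos: [0.5548, 0.0201, 0.0821]
eef_rot: [[0.704, 0.71, -0.001], [0.0, 0.001, 1.0], [0.71, -0.704, 0.0]]
contact_force: [-0.5, 0.6, 0.6]
width: 0.0853
```

Call:
{"op": "carry_out", "data": {"rows": [[0,-15,0,0,0,0],[0,-45,0,0,0,0],[0,-90,0,0,0,0],[0,-130,0,0,0,0],[30,-150,0,0,0,9],[60,-170,0,0,0,18],[80,-180,0,0,0,27],[100,-180,0,0,0,36],[110,-165,0,0,0,45],[110,-150,0,0,0,45]]}}

```text
clock: 11.4
tool_pos: [0.5298, 0.0197, 0.2598]
eef_rot: [[1.0, -0.006, -0.0], [0.0, 0.001, 1.0], [-0.006, -1.0, 0.001]]
contact_force: [-0.9, 0.2, -1.0]
width: 0.0856
```

Run:
```python
from h import *
for i in range(1):
  p,T=look('wrist','wrist6.png')
  for l in ['tamper','tamper_top','trough','ball_1']:
    print(l,[(w(T,d['xyz']).tolist(),round(d['conf'],2)) for d in nets.pinpoint(l,p)[:9]])
  p,T=look('top','top6.png')
  for l in ['tamper','tamper_top','trough']:
    print(l,[(w(T,d['xyz']).tolist(),round(d['conf'],2)) for d in nets.pinpoint(l,p)[:3]])
s=monitor.read_state();print(s['clock'],s['tool_pos'],s['eef_rot'])
```

```text
tamper [([0.5766, -0.1794, 0.0041], 0.72), ([0.5455, 0.0229, -0.0017], 0.56)]
tamper_top [([0.5454, 0.0167, 0.1267], 0.7)]
trough [([0.5773, -0.1793, 0.0041], 0.92), ([0.716, 0.0199, 0.0005], 0.59), ([0.5457, 0.1716, 0.0], 0.31)]
ball_1 [([0.6275, -0.164, 0.0303], 0.93), ([0.5217, -0.1915, 0.0333], 0.92), ([0.5339, -0.1421, 0.0292], 0.92), ([0.5724, -0.2033, 0.029], 0.81), ([0.582, -0.1554, 0.0295], 0.71), ([0.5501, -0.1686, 0.0525], 0.61), ([0.6175, -0.2152, 0.0293], 0.59)]
tamper [([0.6255, -0.1675, 0.0295], 0.4)]
tamper_top []
trough [([0.5738, -0.1827, 0.0019], 0.92), ([0.5145, -0.1934, 0.0298], 0.72)]
11.85 [0.52500213 0.02014524 0.26831244] [[ 9.99964118e-01  8.45358810e-03 -5.47544698e-04]
 [ 5.48065087e-04 -5.92418937e-05  9.99999848e-01]
 [ 8.45355438e-03 -9.99964266e-01 -6.38728845e-05]]
```

View pics/wrist6.png

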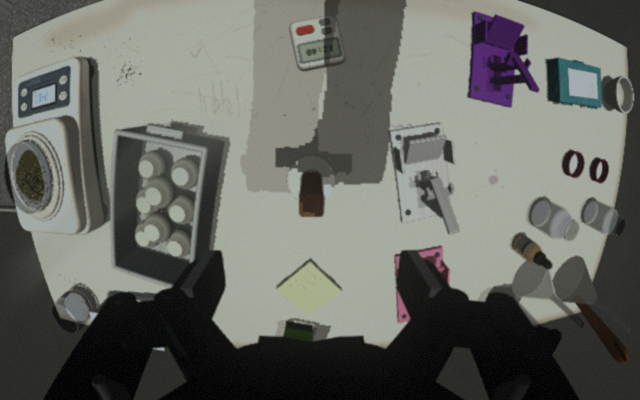

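View pics/top6.png

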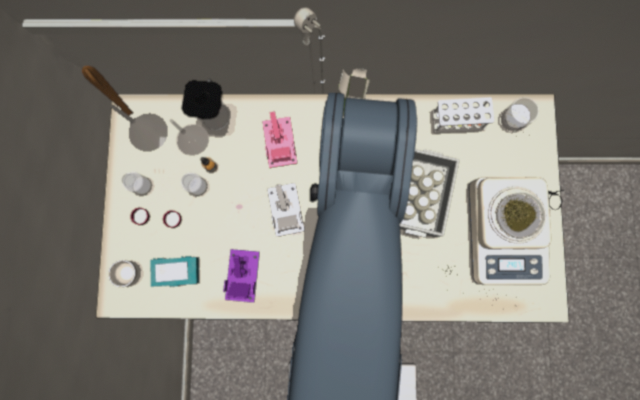

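Call:
{"op": "carry_out", "data": {"rows": [[10,20,0,0,0,0],[19,60,0,0,0,0],[20,110,0,0,0,0],[20,150,0,0,0,0],[20,180,0,0,0,0],[20,192,0,0,0,0],[20,192,0,0,0,0]]}}

```text
clock: 12.72
tool_pos: [0.5461, 0.0202, 0.0768]
eef_rot: [[1.0, 0.008, -0.001], [0.001, -0.0, 1.0], [0.008, -1.0, -0.0]]
contact_force: [-0.6, 0.2, 0.2]
width: 0.0853
```

Run:
```python
from h import *
p,T=look('wrist','wrist7.png')
s=monitor.read_state();print(s['clock'],s['tool_pos'],s['eef_rot'])
```

```text
12.775 [0.54715262 0.02009919 0.07795805] [[ 9.99942958e-01  1.06664831e-02 -5.53125161e-04]
 [ 5.55792645e-04 -2.47118214e-04  9.99999815e-01]
 [ 1.06663445e-02 -9.99943081e-01 -2.53032470e-04]]
```

View pics/wrist7.png

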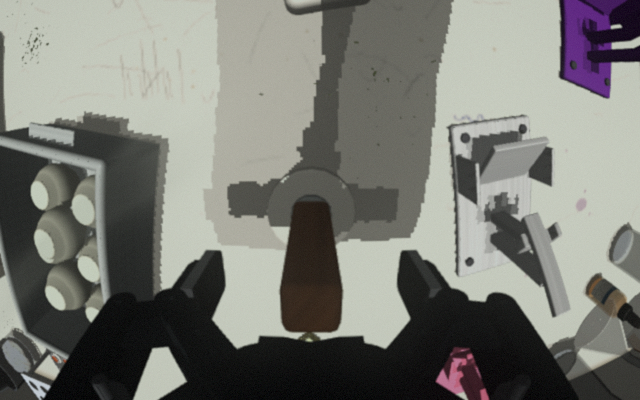

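Run:
```python
from h import *
s=monitor.read_state();p=viewer.camera('wrist');T=T_wc(p,s);f=309.7
for (u,v) in [(311,284),(311,332),(281,290),(342,290)]:
    a=np.array([u-310.74,v-199.12]);r=np.hypot(*a);th=r/f;d=np.r_[a/r*np.sin(th),np.cos(th)];D=T[:3,:3]@d
    k=(0.125-T[2,3])/D[2];print((T[:3,3]+k*D).round(4))
print(s['tool_pos'],s['eef_rot'][2])
```

```text
[0.5339 0.0197 0.125 ]
[0.5574 0.0197 0.125 ]
[0.5367 0.0087 0.125 ]
[0.5367 0.0311 0.125 ]
[0.54715262 0.02009919 0.07795805] [ 1.06663445e-02 -9.99943081e-01 -2.53032470e-04]
```

Call:
{"op": "carry_out", "data": {"rows": [[-1,1,0,0,0,0.6],[-1,1,0,0,0,0.6]]}}

```text
clock: 13.08
tool_pos: [0.548, 0.0199, 0.079]
eef_rot: [[1.0, 0.004, -0.001], [0.001, -0.001, 1.0], [0.004, -1.0, -0.001]]
contact_force: [0.4, -0.7, -0.3]
width: 0.0856
```

Call:
{"op": "carry_out", "data": {"rows": [[0,0,0,0,0,0],[0,0,0,0,0,0],[0,0,0,0,0,0],[0,0,0,0,0,0],[0,0,0,0,0,0],[0,0,0,0,0,0]], "grip": 0, "newtons": 80}}

```text
clock: 13.82
tool_pos: [0.5481, 0.02, 0.0791]
eef_rot: [[1.0, 0.004, -0.001], [0.001, -0.0, 1.0], [0.004, -1.0, -0.0]]
contact_force: [-0.6, -0.1, 0.2]
width: 0.0231
```

Call:
{"op": "carry_out", "data": {"rows": [[0,-20,0,0,0,0],[0,-60,0,0,0,0],[0,-100,0,0,0,0],[0,-125,-10,0,0,0],[1,-125,-45,0,0,0],[2,-125,-95,0,0,0],[3,-125,-145,0,0,0],[3,-125,-180,0,0,0],[3,-125,-193,0,0,0],[3,-125,-193,0,0,0]]}}

```text
clock: 15.08
tool_pos: [0.5501, -0.1731, 0.2032]
eef_rot: [[1.0, 0.002, 0.001], [-0.001, 0.001, 1.0], [0.002, -1.0, 0.001]]
contact_force: [-0.3, 0.8, -2.6]
width: 0.0227
```

Run:
```python
from h import *
p,T=look('wrist','wrist8.png')
for l in ['tamper','trough','ball_1']:
    print(l,[(w(T,d['xyz']).tolist(),round(d['conf'],2)) for d in nets.pinpoint(l,p)[:9]])
p,T=look('top','top8.png')
for l in ['tamper','trough','ball_1']:
    print(l,[(w(T,d['xyz']).tolist(),round(d['conf'],2)) for d in nets.pinpoint(l,p)[:9]])
s=monitor.read_state();print(s['clock'],s['tool_pos'],s['eef_rot'],s['contact_force'])
```

```text
tamper [([0.5479, -0.1729, 0.122], 0.65)]
trough []
ball_1 [([0.5324, -0.1379, 0.0254], 0.93), ([0.6165, -0.2126, 0.0315], 0.84), ([0.522, -0.1917, 0.0289], 0.79), ([0.5703, -0.2027, 0.0283], 0.58)]
tamper [([0.5457, -0.1744, 0.1263], 0.71)]
trough [([0.5739, -0.1803, 0.0004], 0.56)]
ball_1 [([0.5312, -0.1435, 0.0317], 0.71), ([0.6272, -0.1656, 0.0273], 0.58), ([0.5478, -0.1749, 0.0543], 0.54), ([0.5808, -0.1533, 0.0291], 0.53), ([0.5958, -0.1872, 0.05], 0.52), ([0.5127, -0.1932, 0.0311], 0.44), ([0.6097, -0.2139, 0.0308], 0.44)]
15.475 [ 0.55083716 -0.17204098  0.20432097] [[ 9.99988463e-01  4.41385887e-03 -1.89526781e-03]
 [ 1.89667151e-03 -3.13856603e-04  9.99998152e-01]
 [ 4.41325587e-03 -9.99990210e-01 -3.22224622e-04]] [ 0.09730924 -0.04171925 -2.57014352]
```

View pics/wrist8.png

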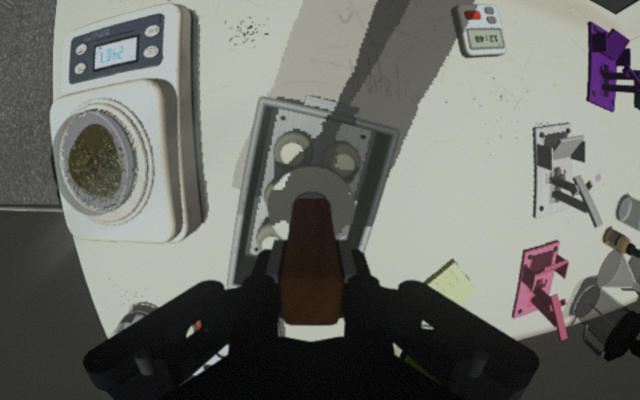

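View pics/top8.png

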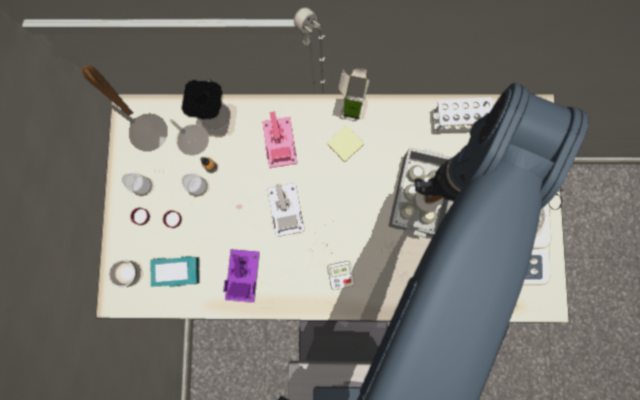

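Call:
{"op": "carry_out", "data": {"rows": [[0,15,-1,0,0,0],[0,35,-1,0,0,0],[0,45,-1,0,0,0],[0,50,-1,0,0,0],[0,53,-1,0,0,0],[0,56,-1,0,0,0]]}}

```text
clock: 16.23
tool_pos: [0.5517, -0.1735, 0.1495]
eef_rot: [[1.0, 0.006, -0.002], [0.002, -0.002, 1.0], [0.006, -1.0, -0.002]]
contact_force: [-1.0, -0.2, -1.2]
width: 0.0235
```

Call:
{"op": "carry_out", "data": {"rows": [[0,2,0,0,0,0],[0,4,0,0,0,0],[0,6,0,0,0,0],[0,8,0,0,0,0],[0,10,0,0,0,0]]}}

```text
clock: 16.85
tool_pos: [0.5517, -0.1734, 0.1393]
eef_rot: [[1.0, 0.006, -0.002], [0.002, -0.001, 1.0], [0.006, -1.0, -0.001]]
contact_force: [0.5, -0.2, -1.8]
width: 0.023
```

Call:
{"op": "carry_out", "data": {"rows": [[0,2,0,0,0,0],[0,4,0,0,0,0],[0,6,0,0,0,0],[0,8,0,0,0,0],[0,9,0,0,0,0],[0,9,0,0,0,0]]}}

```text
clock: 17.6
tool_pos: [0.5518, -0.1736, 0.1307]
eef_rot: [[1.0, 0.007, -0.002], [0.002, -0.002, 1.0], [0.007, -1.0, -0.002]]
contact_force: [0.2, -0.4, -2.1]
width: 0.0232
```

Run:
```python
from h import *
p,T=look('wrist','wrist9.png')
p,T=look('top','top9.png')
for l in ['ball_1']:
    print(l,[(w(T,d['xyz']).tolist(),round(d['conf'],2)) for d in nets.pinpoint(l,p)[:9]])
s=monitor.read_state();print(s['clock'],s['tool_pos'],s['eef_rot'],s['contact_force'])
```

```text
ball_1 [([0.6486, -0.1594, 0.0292], 0.6), ([0.5805, -0.1496, 0.0255], 0.58), ([0.6149, -0.1878, 0.0278], 0.58), ([0.5084, -0.2034, 0.0298], 0.48), ([0.5319, -0.148, 0.0318], 0.48)]
17.75 [ 0.55180757 -0.17355084  0.13061153] [[ 0.99997721  0.00646637 -0.00194251]
 [ 0.00195388 -0.00175162  0.99999656]
 [ 0.00646295 -0.99997756 -0.00176421]] [ 0.46106977  0.45714373 -1.06565164]
```

View pics/wrist9.png

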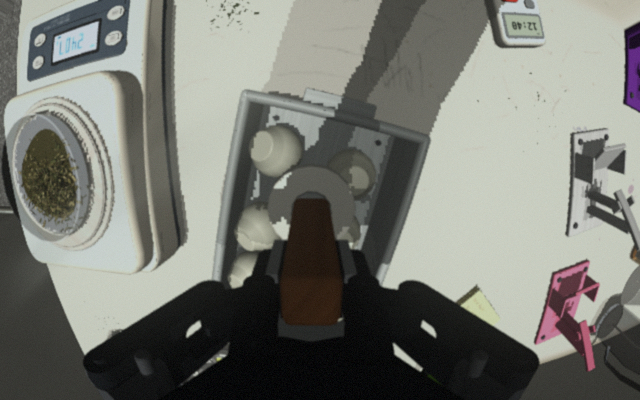

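Call:
{"op": "carry_out", "data": {"rows": [[0,1,0,0,0,0],[0,2,0,0,0,0],[0,2,0,0,0,0],[0,2,0,0,0,0]]}}

```text
clock: 18.25
tool_pos: [0.5522, -0.174, 0.1301]
eef_rot: [[1.0, 0.008, -0.002], [0.002, -0.003, 1.0], [0.008, -1.0, -0.003]]
contact_force: [-2.4, -0.4, 5.6]
width: 0.023
```

Call:
{"op": "carry_out", "data": {"rows": [[0,-5,0,0,0,0],[0,-20,0,0,0,0],[0,-45,0,0,0,0],[0,-75,0,0,0,0],[0,-100,0,0,0,0],[-30,-110,40,0,0,0],[-60,-110,80,0,0,0],[-60,-110,120,0,0,0],[-60,-110,120,0,0,0]]}}

```text
clock: 19.38
tool_pos: [0.4909, -0.0513, 0.2401]
eef_rot: [[1.0, 0.009, -0.006], [0.006, -0.002, 1.0], [0.009, -1.0, -0.002]]
contact_force: [0.4, -0.4, -2.9]
width: 0.0235
```

Run:
```python
from h import *
for c in ['wrist','top','side']:
  p,T=look(c,c+'10.png')
  if c=='side':
    cv2.imwrite('pics/sidez.png',cv2.resize(p['frame'][160:260,340:440],None,fx=6,fy=6,interpolation=3))
  if c=='top':
    cv2.imwrite('pics/topz.png',cv2.resize(p['frame'][140:245,380:470],None,fx=5,fy=5,interpolation=3))
  for l in ['ball_1']:
    print(c,[(w(T,d['xyz']).tolist(),round(d['conf'],2)) for d in nets.pinpoint(l,p)[:9]])
s=monitor.read_state();print(s['clock'],s['tool_pos'],s['contact_force'])
```

```text
wrist [([0.624, -0.2277, 0.0294], 0.96), ([0.5335, -0.1396, 0.0278], 0.89), ([0.5466, -0.1766, 0.0338], 0.8), ([0.587, -0.1512, 0.0297], 0.75), ([0.5162, -0.2043, 0.0322], 0.69), ([0.6474, -0.1562, 0.0306], 0.68), ([0.6197, -0.1883, 0.0337], 0.63), ([0.5818, -0.2146, 0.0307], 0.59), ([0.5764, -0.1754, 0.0028], 0.37)]
top []
side [([0.6256, -0.2248, 0.0264], 0.62), ([0.579, -0.2156, 0.0285], 0.54), ([0.6153, -0.1869, 0.0275], 0.5), ([0.5524, -0.1795, 0.0324], 0.47), ([0.6523, -0.158, 0.0291], 0.45), ([0.5808, -0.1553, 0.0276], 0.44)]
19.675 [ 0.49131772 -0.05468735  0.23912934] [-0.32805491 -0.05513856 -2.36597865]
```

View pics/topz.png

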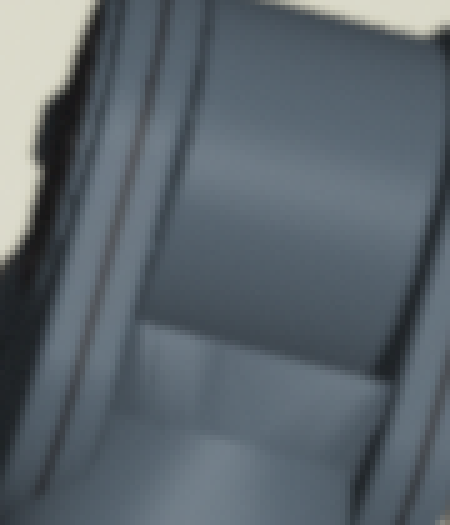

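View pics/sidez.png

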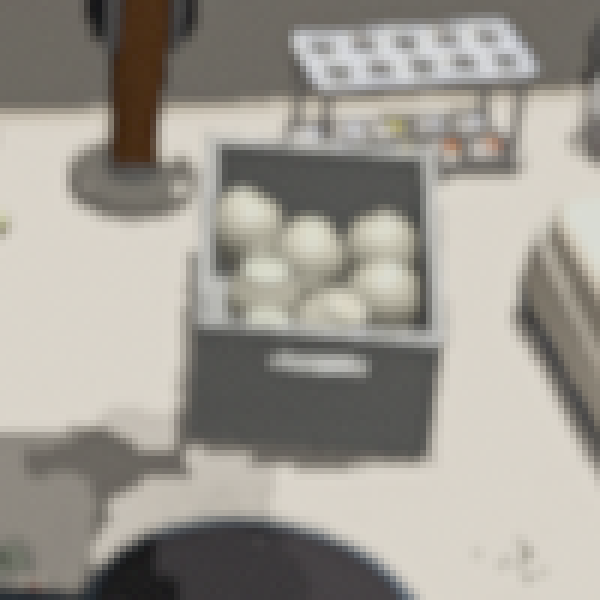

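View pics/wrist10.png

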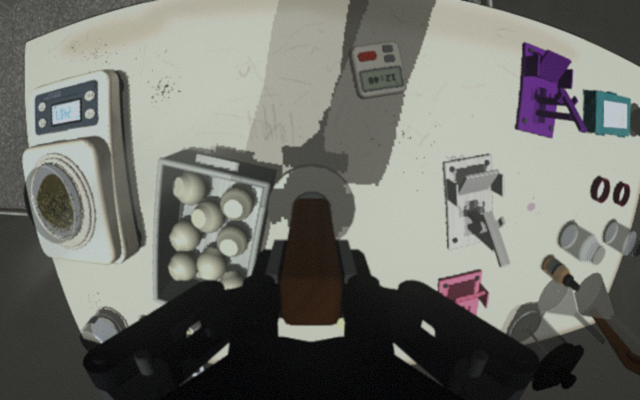

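Run:
```python
from h import *
go([.6195,-.1875,.20],Rt([0,0,-1],[0,1,0]));go([.6195,-.1875,.135],Rt([0,0,-1],[0,1,0]))
```

```text
shift [ 127.8   40.5 -132.7] rot [0.2 0.  0.4]
shift [ 127.3  105.5 -132.5] rot [0.2 0.  0.4]
```

Call:
{"op": "carry_out", "data": {"rows": [[20,0,-20,0.2,0,0.4],[55,10,-60,0.2,0,0.4],[95,25,-100,0.2,0,0.4],[122,38,-127,0.2,0,0.4],[128,45,-133,0.2,0,0.4],[128,65,-133,0.2,0,0.4],[128,82,-133,0.2,0,0.4],[128,90,-133,0.2,0,0.4],[128,90,-133,0.2,0,0.4]]}}

```text
clock: 20.8
tool_pos: [0.6193, -0.1874, 0.1498]
eef_rot: [[1.0, -0.001, -0.001], [0.001, 0.001, 1.0], [-0.001, -1.0, 0.001]]
contact_force: [0.2, 0.1, -1.8]
width: 0.0227
```

Call:
{"op": "carry_out", "data": {"rows": [[0,3,0,0,0,0],[0,6,0,0,0,0],[0,9,0,0,0,0],[0,12,0,0,0,0],[0,15,0,0,0,0],[0,17,0,0,0,0],[0,18,0,0,0,0],[0,18,0,0,0,0]]}}

```text
clock: 21.8
tool_pos: [0.6193, -0.1874, 0.1317]
eef_rot: [[1.0, -0.001, -0.001], [0.001, 0.001, 1.0], [-0.001, -1.0, 0.001]]
contact_force: [-0.3, -1.1, -2.3]
width: 0.0231
```

Call:
{"op": "carry_out", "data": {"rows": [[0,1,0,0,0,0],[0,2,0,0,0,0],[0,3,0,0,0,0],[0,3,0,0,0,0]]}}

```text
clock: 22.3
tool_pos: [0.6194, -0.1874, 0.1289]
eef_rot: [[1.0, -0.001, -0.001], [0.001, 0.001, 1.0], [-0.001, -1.0, 0.001]]
contact_force: [1.0, -0.6, -2.6]
width: 0.0232
```

Call:
{"op": "carry_out", "data": {"rows": [[0,1,0,0,0,0],[0,2,0,0,0,0],[0,2,0,0,0,0]]}}

```text
clock: 22.68
tool_pos: [0.6202, -0.1878, 0.1285]
eef_rot: [[1.0, 0.002, -0.001], [0.001, -0.0, 1.0], [0.002, -1.0, -0.0]]
contact_force: [-0.2, -1.6, 4.2]
width: 0.0233
```

Call:
{"op": "carry_out", "data": {"rows": [[0,1,0,0,0,0],[0,2,0,0,0,0],[0,2,0,0,0,0]]}}

```text
clock: 23.05
tool_pos: [0.6212, -0.188, 0.1284]
eef_rot: [[1.0, 0.005, -0.001], [0.001, -0.001, 1.0], [0.005, -1.0, -0.001]]
contact_force: [-0.2, -0.5, 7.1]
width: 0.0229
```

Call:
{"op": "carry_out", "data": {"rows": [[0,-5,0,0,0,0],[0,-25,0,0,0,0],[0,-50,0,0,0,0],[-25,-55,4,0,0,0],[-60,-55,8,0,0,0],[-70,-50,10,0,0,0.3],[-70,-35,10,0,0,0.3],[-70,-20,10,0,0,0.3],[-70,-10,10,0,0,0.3],[-70,-5,10,0,0,0.3]]}}

```text
clock: 24.3
tool_pos: [0.5509, -0.1778, 0.1313]
eef_rot: [[1.0, -0.002, -0.001], [0.001, -0.0, 1.0], [-0.002, -1.0, -0.0]]
contact_force: [-1.0, 0.6, -2.5]
width: 0.023
```

Call:
{"op": "carry_out", "data": {"rows": [[0,2,0,0,0,0],[0,4,0,0,0,0],[0,6,0,0,0,0],[0,6,0,0,0,0]]}}

```text
clock: 24.8
tool_pos: [0.5518, -0.1789, 0.1298]
eef_rot: [[1.0, 0.002, -0.001], [0.001, -0.004, 1.0], [0.002, -1.0, -0.004]]
contact_force: [-3.6, 0.2, 9.6]
width: 0.0232
```

Call:
{"op": "carry_out", "data": {"rows": [[0,2,0,0,0,0],[0,4,0,0,0,0],[0,5,0,0,0,0],[0,5,0,0,0,0]]}}

```text
clock: 25.3
tool_pos: [0.5522, -0.1799, 0.1296]
eef_rot: [[1.0, 0.005, -0.0], [0.0, -0.007, 1.0], [0.005, -1.0, -0.007]]
contact_force: [-5.3, 1.0, 14.3]
width: 0.0229
```

Firm at 17 N net with no further sinking. Lift and inspect.

Call:
{"op": "carry_out", "data": {"rows": [[0,-8,0,0,0,0],[0,-25,0,0,0,0],[0,-50,0,0,0,0],[0,-80,0,0,0,0],[-10,-90,40,0,0,0],[-15,-90,90,0,0,0],[-15,-90,140,0,0,0],[-15,-90,170,0,0,0],[-15,-90,170,0,0,0]]}}

```text
clock: 26.42
tool_pos: [0.5368, -0.0069, 0.2186]
eef_rot: [[1.0, 0.005, -0.004], [0.004, -0.006, 1.0], [0.005, -1.0, -0.006]]
contact_force: [0.4, -0.1, -3.4]
width: 0.0229
```

Run:
```python
from h import *
for c in ['wrist','top','side']:
  p,T=look(c,c+'11.png')
  if c=='side':
    cv2.imwrite('pics/sidez11.png',cv2.resize(p['frame'][160:260,340:440],None,fx=6,fy=6,interpolation=3))
  if c=='wrist':
    cv2.imwrite('pics/wristz11.png',cv2.resize(p['frame'][130:330,60:310],None,fx=3,fy=3,interpolation=3))
  for l in ['ball_1']:
    print(c,[(w(T,d['xyz']).tolist(),round(d['conf'],2)) for d in nets.pinpoint(l,p)[:9]])
s=monitor.read_state();print(s['clock'],s['tool_pos'],s['eef_rot'],s['contact_force'])
```

```text
wrist [([0.6502, -0.158, 0.0284], 0.97), ([0.6217, -0.2262, 0.0313], 0.9), ([0.6184, -0.1857, 0.0349], 0.79), ([0.583, -0.1528, 0.0308], 0.75), ([0.5132, -0.2045, 0.0305], 0.74), ([0.579, -0.2193, 0.0303], 0.66), ([0.5456, -0.1774, 0.0293], 0.65), ([0.5333, -0.1392, 0.0292], 0.56), ([0.5376, 0.1734, -0.0016], 0.36)]
top [([0.506, -0.2063, 0.0314], 0.75), ([0.5711, -0.2183, 0.029], 0.72), ([0.6158, -0.2311, 0.0258], 0.63), ([0.6141, -0.1886, 0.0285], 0.59), ([0.547, -0.1844, 0.0322], 0.47)]
side [([0.5787, -0.1553, 0.0314], 0.66), ([0.6177, -0.1876, 0.0296], 0.62), ([0.575, -0.2155, 0.031], 0.6), ([0.5487, -0.183, 0.0325], 0.54), ([0.6258, -0.2282, 0.0279], 0.5), ([0.6509, -0.1601, 0.0253], 0.42)]
26.725 [ 0.53682786 -0.0102437   0.21820954] [[ 0.99998837  0.00467654  0.00117571]
 [-0.00114111 -0.00739388  0.99997201]
 [ 0.0046851  -0.99996173 -0.00738846]] [ 0.68124828  0.15311408 -2.82155894]
```

View pics/wristz11.png

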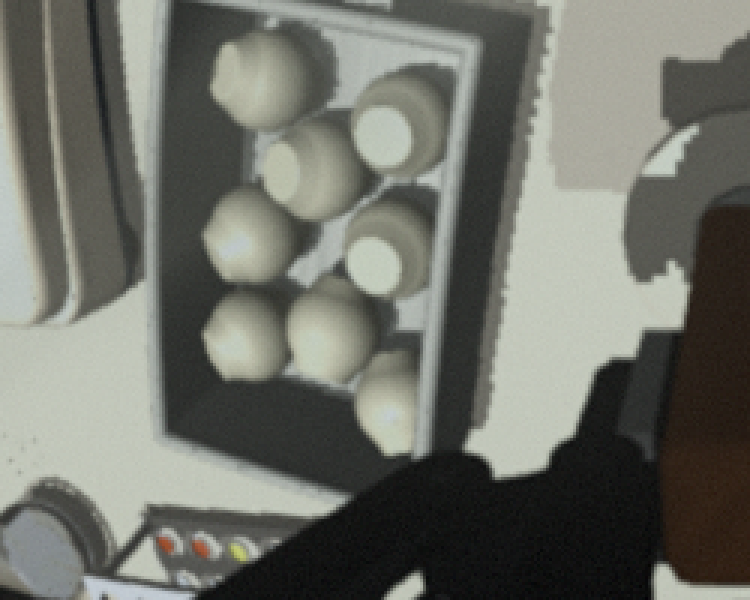

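View pics/sidez11.png

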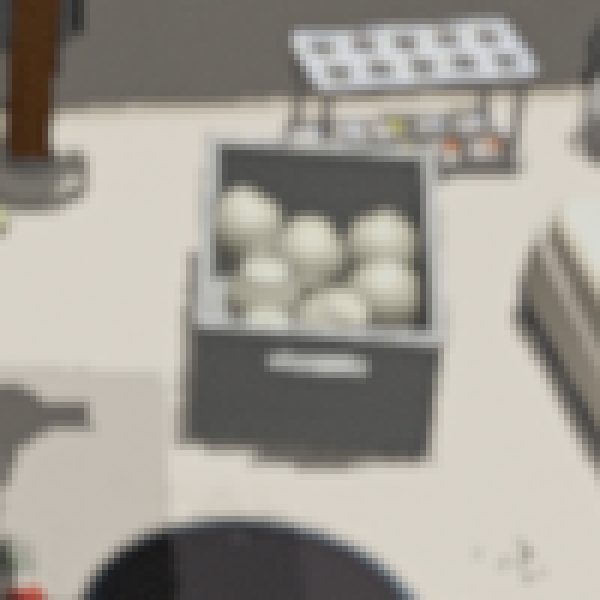

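Run:
```python
from h import *
go([.547,.02,.088],Rt([0.004,0,-1],[0,1,0]))
```

```text
shift [  9.5 130.   31.2] rot [ 0.4 -0.1  0. ]
```

Call:
{"op": "carry_out", "data": {"rows": [[5,10,15,0.4,0,0],[9.5,30,31,0.4,0,0],[9.5,65,31,0.4,0,0],[9.5,95,31,0.4,0,0],[9.5,115,31,0.4,0,0],[9.5,126,31,0.4,0,0],[9.5,130,31,0.4,0,0],[9.5,130,31,0.4,0,0]]}}

```text
clock: 27.72
tool_pos: [0.5474, 0.0198, 0.0884]
eef_rot: [[1.0, 0.005, 0.001], [-0.001, -0.0, 1.0], [0.005, -1.0, -0.0]]
contact_force: [-0.6, 0.1, -2.3]
width: 0.0229
```

Call:
{"op": "carry_out", "data": {"rows": [[0,2,0,0,0,0],[0,4,0,0,0,0],[0,6,0,0,0,0],[0,6,0,0,0,0]]}}

```text
clock: 28.22
tool_pos: [0.5472, 0.0199, 0.0823]
eef_rot: [[1.0, 0.005, 0.001], [-0.001, -0.0, 1.0], [0.005, -1.0, -0.0]]
contact_force: [0.3, 0.1, -2.9]
width: 0.0232
```

Call:
{"op": "carry_out", "data": {"rows": [[0,1.5,0,0,0,0],[0,3,0,0,0,0],[0,3,0,0,0,0]]}}

```text
clock: 28.6
tool_pos: [0.5472, 0.0199, 0.0792]
eef_rot: [[1.0, 0.005, 0.001], [-0.001, -0.0, 1.0], [0.005, -1.0, -0.0]]
contact_force: [-0.2, 0.7, -2.2]
width: 0.0233
```

Call:
{"op": "carry_out", "data": {"rows": [[0,1,0,0,0,0],[0,1.5,0,0,0,0],[0,2,0,0,0,0],[0,2,0,0,0,0]]}}

```text
clock: 29.1
tool_pos: [0.5475, 0.0199, 0.079]
eef_rot: [[1.0, 0.006, 0.001], [-0.001, -0.0, 1.0], [0.006, -1.0, -0.0]]
contact_force: [-3.3, 0.9, 6.7]
width: 0.023
```

Call:
{"op": "carry_out", "data": {"rows": [[0,-1,0,0,0,0],[0,-1,0,0,0,0]]}}

```text
clock: 29.35
tool_pos: [0.5475, 0.0199, 0.0796]
eef_rot: [[1.0, 0.006, 0.001], [-0.001, -0.0, 1.0], [0.006, -1.0, -0.0]]
contact_force: [-0.2, 0.0, -2.2]
width: 0.0232
```

Call:
{"op": "carry_out", "data": {"rows": [[0,0,0,0,0,0],[0,0,0,0,0,0],[0,0,0,0,0,0],[0,0,0,0,0,0],[0,0,0,0,0,0]], "grip": 1}}

```text
clock: 29.98
tool_pos: [0.5476, 0.0199, 0.0797]
eef_rot: [[1.0, 0.006, 0.001], [-0.001, -0.0, 1.0], [0.006, -1.0, -0.0]]
contact_force: [-0.7, -0.5, -0.2]
width: 0.0853
```

Call:
{"op": "carry_out", "data": {"rows": [[0,-10,0,0,0,0],[0,-35,0,0,0,0],[0,-80,0,0,0,0],[0,-130,0,0,0,0],[-10,-180,0,0,0,0],[-40,-200,0,0,0,0],[-60,-200,0,0,0,0],[-60,-200,0,0,0,0]]}}

```text
clock: 30.98
tool_pos: [0.486, 0.0201, 0.2812]
eef_rot: [[1.0, 0.009, 0.001], [-0.001, -0.001, 1.0], [0.009, -1.0, -0.001]]
contact_force: [0.4, -0.1, -0.1]
width: 0.0851
```

Run:
```python
from h import *
for c in ['wrist','side']:
  p,T=look(c,c+'12.png')
  for l in ['tamper','tamper_top','ball_1']:
    print(c,l,[(w(T,d['xyz']).tolist(),round(d['conf'],2)) for d in nets.pinpoint(l,p)[:9]])
s=monitor.read_state();print(s['clock'],s['tool_pos'])
```

```text
wrist tamper [([0.5453, 0.0214, -0.0033], 0.61)]
wrist tamper_top [([0.5463, 0.018, 0.1249], 0.58)]
wrist ball_1 [([0.5447, -0.1775, 0.0285], 0.94), ([0.5833, -0.1533, 0.0324], 0.9), ([0.6257, -0.2245, 0.0304], 0.89), ([0.6209, -0.1866, 0.0335], 0.87), ([0.513, -0.2038, 0.0314], 0.62), ([0.5345, -0.143, 0.0314], 0.57), ([0.58, -0.2204, 0.0318], 0.56)]
side tamper [([0.5412, 0.018, 0.0036], 0.96), ([0.6174, -0.186, 0.0284], 0.6)]
side tamper_top []
side ball_1 [([0.5831, -0.1559, 0.0315], 0.56), ([0.6173, -0.1893, 0.0273], 0.49), ([0.6503, -0.1592, 0.0288], 0.48), ([0.5761, -0.2124, 0.0283], 0.41), ([0.6218, -0.2271, 0.0262], 0.41), ([0.5481, -0.1818, 0.0331], 0.39)]
31.375 [0.48650087 0.02001449 0.27867904]
```

View pics/wrist12.png

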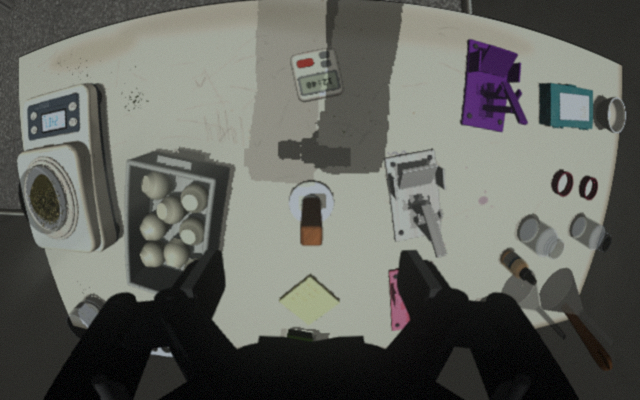

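View pics/side12.png

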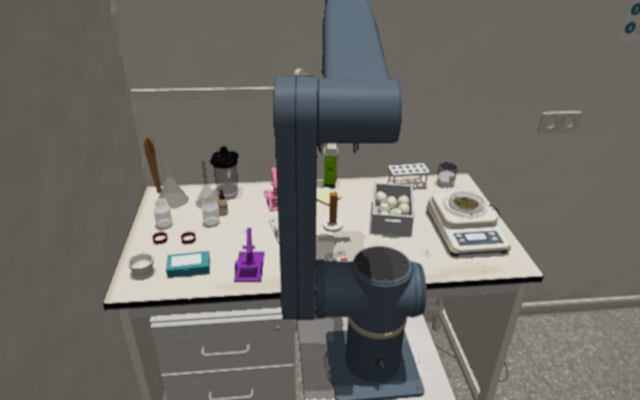

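The tamper stands upright on its foot at about (312, 200) in the wrist view, and the gripper is clear of it. The balls lie in a single layer, and the note block, timer and bottle are where they were. I'm handing the job in.

```bash
python3 -c "
from h import *
print(ticket.sign_off())"
```

```text
the job is handed in; nothing more can be done
None
```

I finished the job and handed it in at about 31 s on the clock. The balls are packed into one layer and the tamper is standing upright on the bench, with the gripper open and clear of it.

**What I did:** I lifted the tamper out of the slanted rest, stood it upright at about (0.545, 0.02) and let go. I then took it again from above and pressed on both proud balls. The first ball got a second press, up to about 17 N net. Last, I stood the tamper back at the same spot and released it.

**Last checks:**
- **Balls:** All eight showed in the trough before I put the tamper back. Their measured centre heights were about 28–35 mm, close to the 29.5 mm for a ball on the floor. In the final wrist picture the network found seven of them.
- **Tamper:** It stands upright on its foot.
- **Bystanders:** The note block, timer and bottle look unmoved in the pictures. I did not measure them again.

**What was less certain:**
- **Height difference:** The foot stopped about 1.4 mm higher on the first ball than on the second. The spacing between balls is consistent with all of them being on the floor, so I think the first ball is tilted on its flat end.
- **Rolled balls:** Several balls ended up with their flat ends turned sideways.
- **Second ball:** It had already sunk most or all of the way while I pressed the first.

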